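Load the hardener-bottle warmer and set its thermostat

TASK

Switch the warmer off at the power lever; with it off, fill every empty well of the warmer with a spare bottle standing on the well's floor, leaving the bottles that are already in their wells, and only then turn the dial until its pointer stands at the red mark. Last of all push the power lever fully back on. Do not tip over the mixing cup, and leave the tall bottle beside the control box where it stands.

Things in the scene. Friction and masses are not known exactly. Their poses are not given: they have to be found in the camera images.
- well0 (a point): centre of the floor of a well of the bottle warmer, 38 mm above the bench; near row, left. The fixed warmer is a steel plinth 160 x 230 x 30 mm under an open aluminium tray with six square wells, 2 rows of 3, 62 mm wide, 70 mm apart, 8 mm walls; dividers up to 74 mm, rim up to 80 mm above the bench. Site axes: x across to the far row, y to the left, z up
- well1 (a point): centre of the floor of a well of the bottle warmer, 38 mm above the bench; near row, middle; axes as well0
- well2 (a point): centre of the floor of a well of the bottle warmer, 38 mm above the bench; near row, right; axes as well0
- well3 (a point): centre of the floor of a well of the bottle warmer, 38 mm above the bench; far row, left; axes as well0
- well4 (a point): centre of the floor of a well of the bottle warmer, 38 mm above the bench; far row, middle; axes as well0
- well5 (a point): centre of the floor of a well of the bottle warmer, 38 mm above the bench; far row, right; axes as well0; always empty at the start
- loaded0: amber bottle, same as the spares, already standing in well 0 at the start (its origin, the centre of its underside, within 6 mm of the well's point), or absent: then well 0 is empty
- loaded1: amber bottle, same as the spares, already standing in well 1 at the start (its origin, the centre of its underside, within 6 mm of the well's point), or absent: then well 1 is empty
- loaded2: amber bottle, same as the spares, already standing in well 2 at the start (its origin, the centre of its underside, within 6 mm of the well's point), or absent: then well 2 is empty
- loaded3: amber bottle, same as the spares, already standing in well 3 at the start (its origin, the centre of its underside, within 6 mm of the well's point), or absent: then well 3 is empty
- loaded4: amber bottle, same as the spares, already standing in well 4 at the start (its origin, the centre of its underside, within 6 mm of the well's point), or absent: then well 4 is empty
- spare0: spare amber bottle with blue label, upright on the bench, front left of the robot: body 54 mm diameter, 63 mm high, a 5 mm shoulder, then a white cap 34 mm diameter up to 101 mm; 0.13 to 0.25 kg; origin at the centre of its underside, z up its axis. Handy grasp: the cap from above, finger tips 70 mm or more above its underside
- spare1: spare amber bottle with blue label, upright on the bench, front left of the robot: body 54 mm diameter, 63 mm high, a 5 mm shoulder, then a white cap 34 mm diameter up to 101 mm; 0.13 to 0.25 kg; origin at the centre of its underside, z up its axis. Handy grasp: the cap from above, finger tips 70 mm or more above its underside
- spare2: spare amber bottle with blue label, upright on the bench, front left of the robot: body 54 mm diameter, 63 mm high, a 5 mm shoulder, then a white cap 34 mm diameter up to 101 mm; 0.13 to 0.25 kg; origin at the centre of its underside, z up its axis. Handy grasp: the cap from above, finger tips 70 mm or more above its underside
- spare3: spare amber bottle with blue label, upright on the bench, front left of the robot: body 54 mm diameter, 63 mm high, a 5 mm shoulder, then a white cap 34 mm diameter up to 101 mm; 0.13 to 0.25 kg; origin at the centre of its underside, z up its axis. Handy grasp: the cap from above, finger tips 70 mm or more above its underside
- spare4: spare amber bottle with blue label, upright on the bench, front left of the robot: body 54 mm diameter, 63 mm high, a 5 mm shoulder, then a white cap 34 mm diameter up to 101 mm; 0.13 to 0.25 kg; origin at the centre of its underside, z up its axis. Handy grasp: the cap from above, finger tips 70 mm or more above its underside
- dial_grip (a point): grip point on the vertical axis of the dial, 80 mm above the bench, on the blue control box (fixed, 150 x 250 x 45 mm high). Dial: black skirt 62 mm across, its top 57 mm above the bench, with a bar grip 60 mm long, 14 mm thick, top 89 mm; x axis along the bar towards the pointer. Turns 4.71 rad between stops, stays where left (friction 0.06 N m)
- dial_pointer (a point): pointer of the dial: point 45 mm from its axis, on the end of the bar with the white line and yellow needle. At the start it stands 1.4 to 4.0 rad anticlockwise (seen from above) of the red mark: turn it clockwise, for the gap of the scale lies the other way
- red_mark (a point): point 45 mm from the dial's axis, in line with the red mark, a red clip fixed at the rim of the white scale (look only, cannot be moved); the dial is set when the pointer stands at this point
- power_tip (a point): centre of the orange ball (26 mm diameter) on the power lever, which stands on the right of the control box, 135 mm from the dial; the ball is 60 mm from the lever's pivot, which is 67 mm above the bench, with a block 70 x 50 mm round it up to 70 mm. The lever swings about this point's y axis (level, to the robot's left)
- power (a joint): power lever: 0 = off, leaning 0.5 rad towards the robot; 1.0 = on, leaning 0.5 rad away from the robot; stops at both ends, stays where it is left, needs about 1 to 2 N at the ball to move
- cup: orange plastic mixing cup, rim 64 mm diameter, 75 mm high, standing among the spare bottles; origin at the centre of its underside; bystander
- dial (a joint): angle of the dial, 0 to 4.71 rad between its stops, growing clockwise seen from above
- thinner: tall amber bottle with black cap, 64 mm diameter, 170 mm high, on the bench beyond the gap between the control box and the warmer; origin at the centre of its underside; bystander
Things that resemble listed ones, but are neither listed nor needed, are in the scene too. What is shaped like the spare0 but turquoise is not meant.

How it is judged:
On the way, in this order (a step that is already met when the one before it is completed fails the run):
1. the power lever is switched off (value of joint power below 0.15 rad), for 0.2 s.
2. with the power off, every well holds a bottle (value of joint power below 0.15 rad and distance between any of loaded0, spare0, spare1, spare2, spare3, spare4 and well0 below 0.012 m and distance between any of loaded1, spare0, spare1, spare2, spare3, spare4 and well1 below 0.012 m and distance between any of loaded2, spare0, spare1, spare2, spare3, spare4 and well2 below 0.012 m and distance between any of loaded3, spare0, spare1, spare2, spare3, spare4 and well3 below 0.012 m and distance between any of loaded4, spare0, spare1, spare2, spare3, spare4 and well4 below 0.012 m and distance between any of spare0, spare1, spare2, spare3, spare4 and well5 below 0.012 m), for 0.3 s.
3. still with the power off, the dial points at the red mark (value of joint power below 0.15 rad and horizontal distance between dial_pointer and red_mark below 0.005 m), for 0.3 s.
4. the power lever is switched on (value of joint power above 0.85 rad), for 0.2 s.
At the end, for the whole second after the job is handed in: each of the six wells holds a bottle at rest, the centre of its underside within 12 mm of the centre of the well's floor (the bottles there at the start in their own wells); the dial's pointer is within 5 mm of the red mark at 45 mm radius (about 6 degrees); the power lever is beyond 0.85 rad (on) (distance between any of loaded0, spare0, spare1, spare2, spare3, spare4 and well0 below 0.012 m and distance between any of loaded1, spare0, spare1, spare2, spare3, spare4 and well1 below 0.012 m and distance between any of loaded2, spare0, spare1, spare2, spare3, spare4 and well2 below 0.012 m and distance between any of loaded3, spare0, spare1, spare2, spare3, spare4 and well3 below 0.012 m and distance between any of loaded4, spare0, spare1, spare2, spare3, spare4 and well4 below 0.012 m and distance between any of spare0, spare1, spare2, spare3, spare4 and well5 below 0.012 m and horizontal distance between dial_pointer and red_mark below 0.005 m and value of joint power above 0.85 rad and linear speed of each of loaded0, loaded1, loaded2, loaded3, loaded4, spare0, spare1, spare2, spare3, spare4 below 0.02 m/s); the robot touches nothing.
It fails at once if the thinner on the bench is (tall bottle) is shoved more than 4 cm (distance of thinner from where it was at the start of the episode above 0.04 m).
It fails at once if the mixing cup is tipped over (angle between cup's own z axis and vertical above 0.6 rad).
Of loaded0, loaded1, loaded2, loaded3, loaded4 only 1 to 3 are there at a start; the rules pass over those that are not, and their reading is None.
At some moment in a run one of spare0, spare1, spare2, spare3, spare4 may be knocked a few centimetres aside while the robot is not near it.
It also fails if it takes over 208 s, if anything falls off the work surface, if the arm or the gripper's body presses on something with over 40 N, if the wrist force passes 120 N, or if a joint passes its speed limit or range.

ROBOT

A 6-joint arm with a two-finger parallel gripper is mounted at the origin on the work surface. World frame = base frame: x ahead of the robot, y to its left, z up, the work surface at z = 0. Lengths are in m, angles in rad, forces in N, time in s.
With the tool pointing down it reaches from about 0.35 to 0.875 m from the base axis. Payload 4.2 kg.
Tool frame: the origin (TCP) lies on the centre line of the jaws, within the pads' length; the fingertips stand 14 mm ahead of it and the grasp point (between the pads) lies 5 mm behind it; z points along the fingers, y is the line along which they close (so a half turn about z gives the same grasp; the last joint's range is limited). The gripper opens to 87 mm and grips with 3 to 60 N. Pads are 19 mm wide; open, the fingers measure 117 mm over their backs; the gripper's body (75 mm by 190 mm) begins 51 mm behind the grasp point.
Start: joints at [-0.915, 0.385, 0.008, 0, -1.194, -0.259], TCP at [0.242, -0.576, 0.237] pointing down, gripper open.
Joint ranges: [-3.14, 3.14], [-1.21, 2.06], [-1.07, 1.41], [-3.16, 2.05], [-2.99, -0.16], [-3.1, 3.1]. Speed limits (rad/s): [2.79, 2.79, 3.14, 3.14, 3.14, 3.14].

INTERFACE

Orientations are given as a unit quaternion [x, y, z, w].
In Python, from cell import ctrl gives the robot as it stands.
- The arm moves only by the tool move_arm, never from a script. Its argument "motion" is a list of rows, each an object with "offset": the shift along the world's x, y, z in mm, a list of three; "turn": the turn, a rotation vector about the world's x, y, z in rad, a list of three; "hand": the opening in per cent of the stroke, from 0 (shut) to 100 (fully open). In form: [{"offset": [tx, ty, tz], "turn": [rx, ry, rz], "hand": hand}, ...]. A call has exactly 8 rows; each row shifts and turns the commanded pose from where the row before left it; what a row does not reach is not made up. A row lasts 1/8 s, in which the tool goes at most 62.5 mm and 10.7 degrees, less where a joint would pass 70% of its speed; a pose out of reach is approached as far as the arm can. A call with a gripper value outside its range is refused whole. The fingers move at their own pace and stop on an object; "squeeze" is the grip in N (left out, the last holds). Time passes only in rows, so rows that do not move let the fingers close, or fill a call up. It gives the time, the measured TCP pose, the force, the opening and the grip force at its end, in the units of the state.
- ctrl.read_state(): the state, without advancing time (a new reading comes with each control period).
- ctrl.snapshot(name): name is "side" or "top"; returns a dict with "frame" (400x640x3 uint8, red, green, blue), "fx", "fy", "cx", "cy" (pixels), "pose" (4x4, takes a point from camera to world coordinates). Camera axes: x right, y up, looking along -z (the intrinsics and any distortion apply to the point x, -y, -z); pixel columns grow to the right and rows downward; lengths in m; the calibration is good to about 2 mm. A picture is of the moment at which its call begins. There is no depth.
- ctrl.sign_off(): hands the job in; it is judged then, once.
The state is a dict: "time": time; "q": joint angles; "joint_velocities": joint speeds; "joint_torque": joint torques, N m; "eef_pos": TCP position; "orientation": TCP orientation; "force": force on the tool from outside, world axes, zero at the start; "torque": the same for the moment, N m; "width": opening from 0.0 (shut) to 1.0 (fully open); "grip_force": force on a finger pad.
Only numpy, scipy, OpenCV 4.12 (cv2) and the standard library are available. Lean on these libraries where they do the work, as an engineer would, in place of code of your own. Each camera call takes 0.05 s, during which the arm holds its last target. There are 200 camera calls.

## Working session

There is one attempt and no reset: what is moved stays moved. The work goes in short steps, Python scripts to look and compute and a tool call to move; the robot and the scene stay as the last step left them, time stands still between calls to the robot, and variables do not carry over. Pictures are saved under pics/ and viewed, at most 14 in all, crops included, and the job is handed in when it is done.

Besides the shell and the picture viewer there is one more tool, called after "Emit:" as a command line: name --argument value ..., lists and objects as JSON in quotes. move_arm: Moves the arm, as the interface text tells. Its arguments: {"type":"object","properties":{"motion":{"type":"array"},"squeeze":{"type":"number"}},"required":["motion"]}

```bash
ls; mkdir -p pics
cat > h.py <<'E'
import numpy as np, cv2
from cell import ctrl
def ray(s,u,v):
    P=np.array(s['pose']); d=np.array([(u-s['cx'])/s['fx'],-(v-s['cy'])/s['fy'],-1.0])
    return P[:3,3],P[:3,:3]@d
def onz(s,u,v,z):
    o,d=ray(s,u,v); return o+d*(z-o[2])/d[2]
def proj(s,p):
    P=np.array(s['pose']); c=P[:3,:3].T@(np.array(p)-P[:3,3])
    return s['fx']*c[0]/-c[2]+s['cx'], s['cy']-s['fy']*c[1]/-c[2]
def tri(s1,p1,s2,p2):
    o1,d1=ray(s1,*p1);o2,d2=ray(s2,*p2)
    t=np.linalg.lstsq(np.c_[d1,-d2],o2-o1,rcond=None)[0]
    a=o1+d1*t[0];b=o2+d2*t[1]; return (a+b)/2,np.linalg.norm(a-b)
def save(s,n,crop=None,k=1.25):
    f=s['frame']
    if crop: x0,y0,x1,y1=crop; f=f[y0:y1,x0:x1]
    cv2.imwrite('pics/'+n,cv2.resize(f[:,:,::-1],None,fx=k,fy=k,interpolation=cv2.INTER_CUBIC))
E
python3 - <<'E'
from h import *
for n in('side','top'):
    s=ctrl.snapshot(n); save(s,n+'0.png',k=1.25); print(n,{k:s[k] for k in s if k!='frame'})
print(ctrl.read_state())
E
```

```text
pics
side {'fx': 497.74891152733716, 'fy': 497.74891152733716, 'cx': 318.47478799568154, 'cy': 201.04276628143867, 'pose': array([[-0.9838607 ,  0.14474063, -0.10520589,  0.37570255],
       [-0.17861467, -0.75918532,  0.62588693,  0.8771249 ],
       [ 0.0107205 ,  0.63457686,  0.7727854 ,  1.17220455],
       [ 0.        ,  0.        ,  0.        ,  1.        ]])}
top {'fx': 451.70604690600464, 'fy': 451.70604690600464, 'cx': 318.8879186058946, 'cy': 191.69229390972671, 'pose': array([[ 0.01659692,  0.98742972, -0.15718486,  0.33862446],
       [-0.99958702,  0.01269759, -0.02577912,  0.01086147],
       [-0.0234592 ,  0.1575478 ,  0.98723268,  1.20413156],
       [ 0.        ,  0.        ,  0.        ,  1.        ]])}
{'time': 0.1, 'q': array([-9.15399416e-01,  3.85497784e-01,  6.76194357e-03, -3.98657633e-04,
       -1.19404151e+00, -2.58594966e-01]), 'joint_velocities': array([ 0.00021217, -0.00201418,  0.00256654,  0.00097995,  0.00102722,
       -0.00106945]), 'joint_torque': array([-4.17583374e-05, -3.91688704e+01,  1.87934697e+01,  4.23184633e+00,
        1.34452633e-02, -7.78380036e-05]), 'eef_pos': array([ 0.24134671, -0.57596014,  0.23556322]), 'orientation': array([-1.97029748e-01,  9.80396993e-01,  9.70620851e-04, -2.70804137e-04]), 'force': array([0.11630605, 0.1251027 , 0.61118988]), 'torque': array([ 0.07298842, -0.01043779,  0.03340748]), 'grip_force': 0.0, 'width': 0.9994853547161865}
```

View pics/top0.png

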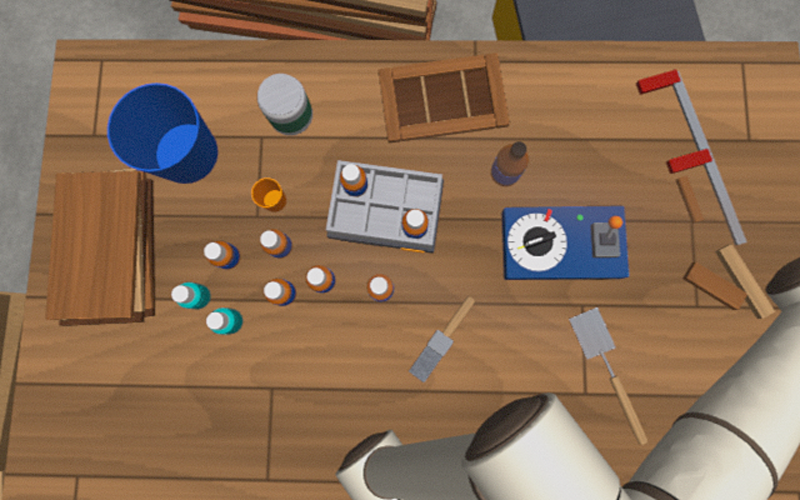

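View pics/side0.png

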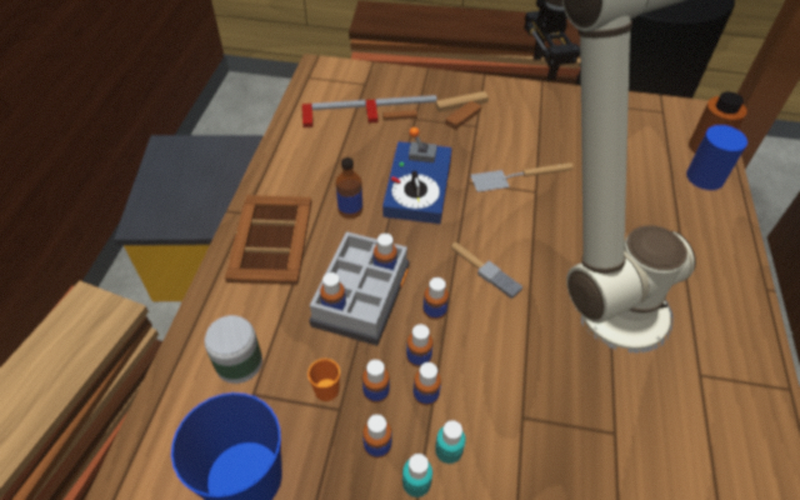

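The top view (1.25×) shows bottles in far-left well3 (352,178) and near-right well2 (415,220). That leaves wells 0, 1, 4 and 5 empty. The spare caps are at (217,253), (271,240), (278,292), (319,277) and (379,287), and the cup is at (267,193). The dial is at (537,241), the red mark at (547,214) and the ball at (616,222). The side view shows the same layout.

```bash
cat > m.py <<'E'
from h import *
def blobs(m,amin,amax):
    n,l,st,c=cv2.connectedComponentsWithStats(m.astype(np.uint8),connectivity=4)
    return [(c[i],st[i]) for i in range(1,n) if amin<st[i][4]<amax]
def hsv(s): return cv2.cvtColor(s['frame'],cv2.COLOR_RGB2HSV).astype(int)
def white(s): h=hsv(s); return (h[...,1]<45)&(h[...,2]>200)
def caps(t,d):
    """white caps by triangulating blob centroids of both views"""
    a=[b for b in blobs(white(t),80,600)]; c=[b for b in blobs(white(d),80,700)]
    out=[]
    for p,sp in a:
        for q,sq in c:
            X,e=tri(t,p,d,q)
            if e<.006 and .07<X[2]<.16: out.append((X,e,p,q,sp[4],sq[4]))
    return out
E
python3 - <<'E'
from m import *
np.set_printoptions(precision=4,suppress=True)
t=ctrl.snapshot('top');d=ctrl.snapshot('side')
for o in caps(t,d): print('cap',o[0],round(o[1],4),o[2].round(1),o[3].round(1),o[4:])
H=[hsv(t),hsv(d)]
def lst(nm,f,a,b):
    for v,h in zip('td',H):
        for c,s in blobs(f(h),a,b): print(nm,v,c.round(1),s)
lst('red',lambda h:((h[...,0]<5)|(h[...,0]>174))&(h[...,1]>180)&(h[...,2]>120),5,400)
lst('orange',lambda h:(h[...,0]>=6)&(h[...,0]<15)&(h[...,1]>200)&(h[...,2]>180),20,2000)
lst('yellow',lambda h:(h[...,0]>22)&(h[...,0]<35)&(h[...,1]>120)&(h[...,2]>150),4,400)
save(t,'dt.png',(395,150,515,235),6.5);save(d,'dd.png',(300,85,370,185),6)
save(t,'wt.png',(255,120,360,205),7.5)
E
```

```text
cap [0.6421 0.136  0.1362] 0.0005 [280.1 137.2] [264.3 222.7] (np.int32(136), np.int32(95))
cap [0.5145 0.3005 0.0972] 0.0005 [214.5 190.6] [299.8 293.6] (np.int32(123), np.int32(118))
cap [0.4886 0.4119 0.0972] 0.0001 [169.6 200.2] [301.2 338.3] (np.int32(125), np.int32(139))
cap [0.4408 0.2036 0.0974] 0.0005 [252.  220.4] [336.3 264.8] (np.int32(131), np.int32(104))
cap [0.4245 0.0789 0.0972] 0.0 [302.3 227.9] [349.4 226.8] (np.int32(132), np.int32(87))
cap [0.4121 0.2874 0.0965] 0.0004 [217.7 231.8] [342.4 295.9] (np.int32(133), np.int32(114))
cap [0.4023 0.4709 0.0972] 0.0003 [143.5 234.6] [334.4 370.3] (np.int32(129), np.int32(162))
cap [0.3509 0.3981 0.0977] 0.0002 [171.2 256.1] [361.9 343.1] (np.int32(138), np.int32(148))
red t [526.9  64.3] [511  56  33  17 298]
red t [551.6 128.1] [536 120  33  18 328]
red t [438.  171.7] [436 168   5   8  15]
red d [297.   87.5] [294  80   8  15 100]
red d [245.5  91.2] [242  84   8  15  98]
```

View pics/dt.png

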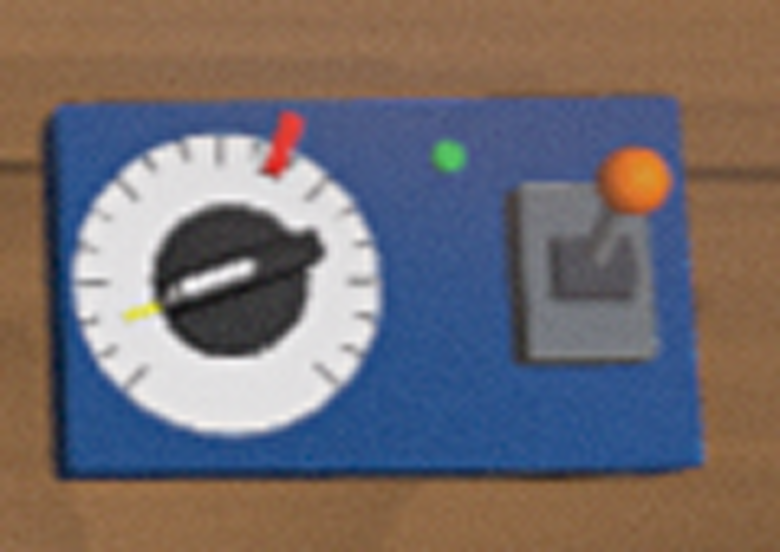

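View pics/wt.png

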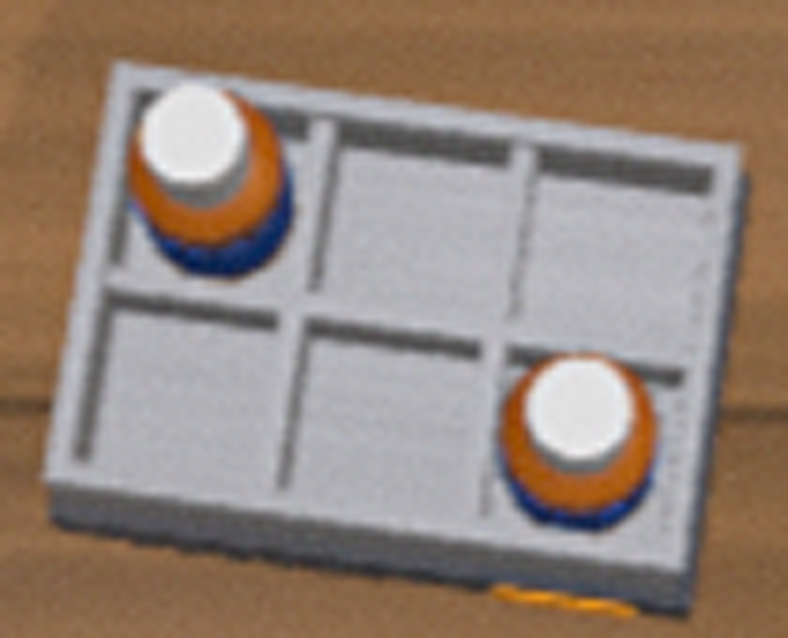

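The dial crop is 6.5× from (395,150). It shows the skirt centre at (231,280) and the needle at (125–160,318–308), pointing left. The red clip runs from (272,172) to (292,115) and the ball is at (635,180). In the warmer crop (7.5× from (255,120)), the rim corners are at (113,62), (743,147), (45,488) and (686,572).

Run:
```python
from m import *
np.set_printoptions(precision=4,suppress=True)
t=ctrl.snapshot('top');d=ctrl.snapshot('side')
for v,s in(('t',t),('d',d)):
    h=hsv(s)
    for c,q in blobs((h[...,0]>=7)&(h[...,0]<21)&(h[...,1]>195)&(h[...,2]>170),15,2000): print('or',v,c.round(1),q)
W=lambda u,v:(255+u/7.5,120+v/7.5)
for n,p in zip(('TL','TR','BL','BR'),((113,62),(743,147),(45,488),(686,572))): print(n,onz(t,*W(*p),.08), proj(d,onz(t,*W(*p),.08)))
D=lambda u,v:(395+u/6.5,150+v/6.5)
for n,p,z in(('skirt',(231,280),.057),('scale',(228,284),.046),('needle tip',(125,318),.057),('needle in',(158,308),.057),('white0',(185,290),.089),('white1',(255,266),.089),('barend',(318,245),.089),('clip in',(272,172),.05),('clip out',(292,115),.05),('box TL',(60,105),.045),('TR',(680,98),.045),('BL',(66,465),.045),('BR',(702,460),.045)): print(n,onz(t,*D(*p),z),np.round(proj(d,onz(t,*D(*p),z)),1))
save(d,'sd.png',(245,95,370,275),3.3)
```

```text
or t [289.  143.7] [286 139   6   9  21]
or t [214.5 157.1] [201 143  25  23 200]
or t [492.9 177.2] [490 174   7   8  45]
or t [339.1 179.8] [337 175   5   9  17]
or t [182.  202.7] [180 198   5  10  22]
or t [228.7 233. ] [227 227   4  13  25]
or d [331.  104.5] [328 103   7   4  22]
or d [265.1 304.1] [259 301  12   7  28]
or d [254.7 307.5] [251 305   9   5  19]
TL [0.682  0.1692 0.08  ] (np.float64(248.06238057466612), np.float64(243.04094256807704))
TR [ 0.654  -0.0477  0.08  ] (np.float64(277.24553114108227), np.float64(184.13640219112276))
BL [0.5327 0.1872 0.08  ] (np.float64(301.9245843231235), np.float64(257.5104552708958))
BR [ 0.5069 -0.0293  0.08  ] (np.float64(325.8628131540045), np.float64(196.1390377553992))
skirt [ 0.5214 -0.2447  0.057 ] [332.7 149. ]
scale [ 0.5215 -0.2459  0.046 ] [332.6 151.2]
needle tip [ 0.5057 -0.203   0.057 ] [335.5 159. ]
needle in [ 0.5098 -0.2159  0.057 ] [334.8 155.9]
white0 [ 0.5122 -0.22    0.089 ] [334.7 147.6]
white1 [ 0.5218 -0.2468  0.089 ] [333.  141.2]
barend [ 0.5302 -0.271   0.089 ] [331.6 135.6]
clip in [ 0.5662 -0.2634  0.05  ] [319.8 144.7]
clip out [ 0.5894 -0.2719  0.05  ] [313.2 141.9]
box TL [ 0.5936 -0.1806  0.045 ] [306.5 162.9]
TR [ 0.5993 -0.4275  0.045 ] [318.8 111.6]
BL [ 0.4486 -0.1811  0.045 ] [352.4 169.2]
BR [ 0.4542 -0.4294  0.045 ] [360.7 116.6]
```

View pics/sd.png

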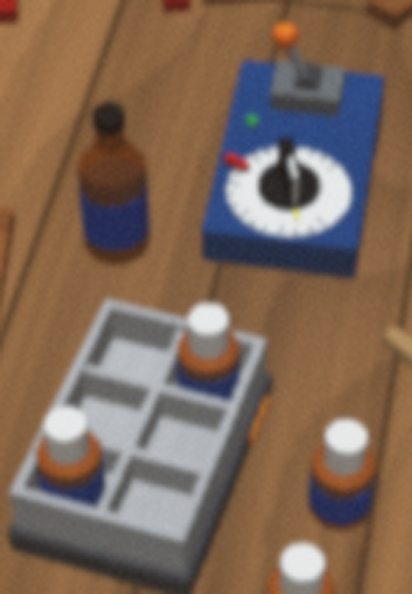

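The side crop (3.3× from (245,95)) shows the rim corners at (12,492), (108,300), (185,540) and (267,340). That is within about 2 px of the points projected from the top view. Wells 0, 1, 4 and 5 are clearly empty, and the ball is at (285,34).

Run:
```python
from m import *
np.set_printoptions(precision=4,suppress=True)
t=ctrl.snapshot('top');d=ctrl.snapshot('side')
S=lambda u,v:(245+u/3.3,95+v/3.3)
W=lambda u,v:(255+u/7.5,120+v/7.5)
D=lambda u,v:(395+u/6.5,150+v/6.5)
for n,a,b in(('ball',D(635,180),S(285,34)),('TL',W(113,62),S(12,492)),('TR',W(743,147),S(108,300)),('BL',W(45,488),S(185,540)),('BR',W(686,572),S(267,340)),('cap2',W(580,408),S(209,319)),('cap3',W(193,133),S(66,424)),('skirt',D(231,280),S(289,184))): print(n,*tri(t,a,d,b))
```

```text
ball [ 0.5507 -0.3818  0.1178] 0.0013001978786983804
TL [0.6818 0.1697 0.0765] 0.002382647908781319
TR [ 0.6545 -0.048   0.0725] 0.0030646913603675106
BL [0.5343 0.188  0.075 ] 0.0013582757228954017
BR [ 0.5073 -0.0296  0.0714] 0.0015736607673873205
cap2 [0.5513 0.0071 0.1322] 0.0014172539886684737
cap3 [0.6415 0.1348 0.1318] 0.0016441603065505256
skirt [ 0.5223 -0.2468  0.0472] 0.0011623246705320576
```

Emit:
move_arm --motion '[{"offset": [40,20,0],"turn": [0,0,-0.05],"hand": 0},{"offset": [45,25,0],"turn": [0,0,-0.05],"hand": 0},{"offset": [45,25,0],"turn": [0,0,-0.05],"hand": 0},{"offset": [45,25,0],"turn": [0,0,-0.05],"hand": 0},{"offset": [45,25,0],"turn": [0,0,-0.05],"hand": 0},{"offset": [45,25,0],"turn": [0,0,-0.05],"hand": 0},{"offset": [45,25,0],"turn": [0,0,-0.05],"hand": 0},{"offset": [45,25,0],"turn": [0,0,-0.05],"hand": 0}]' --squeeze 25

```text
time: 1.4
eef_pos: [0.5979, -0.3804, 0.2366]
orientation: [0.002, 1.0, -0.0, 0.0]
force: [0.1, -0.5, 0.2]
width: 0.173
grip_force: 0.0
```

Emit:
move_arm --motion '[{"offset": [0,0,-38],"turn": [0,0,0],"hand": 0},{"offset": [0,0,-38],"turn": [0,0,0],"hand": 0},{"offset": [0,0,-38],"turn": [0,0,0],"hand": 0},{"offset": [-20,0,0],"turn": [0,0,0],"hand": 0},{"offset": [-20,0,0],"turn": [0,0,0],"hand": 0},{"offset": [-20,0,0],"turn": [0,0,0],"hand": 0},{"offset": [-18,0,0],"turn": [0,0,0],"hand": 0},{"offset": [0,0,0],"turn": [0,0,0],"hand": 0}]'

```text
time: 2.4
eef_pos: [0.5197, -0.3816, 0.1233]
orientation: [0.002, 1.0, -0.001, 0.002]
force: [4.1, -0.1, -0.5]
width: 0.007
grip_force: 1.6
```

Run:
```python
from m import *
t=ctrl.snapshot('top');d=ctrl.snapshot('side'); st=ctrl.read_state(); print(st['eef_pos'],st['force'])
a=cv2.resize(t['frame'][150:235,395:515],None,fx=4,fy=4);b=cv2.resize(d['frame'][70:155,290:375],None,fx=4,fy=4)
cv2.imwrite('pics/lev.png',np.hstack([a,b])[:,:,::-1])
```

```text
[ 0.51973298 -0.38158832  0.12310476] [ 3.36370437  0.59110558 -0.4195708 ]
```

View pics/lev.png

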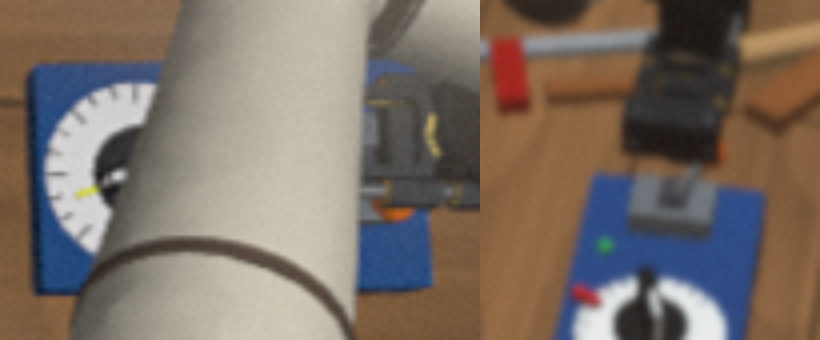

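The lever is moving: the ball is at (400,213) in the left part of the image, on the robot's side of the fingers. I'll push on to the stop.

Emit:
move_arm --motion '[{"offset": [-3,0,0],"turn": [0,0,0],"hand": 0},{"offset": [-3,0,0],"turn": [0,0,0],"hand": 0},{"offset": [0,0,0],"turn": [0,0,0],"hand": 0},{"offset": [0,0,0],"turn": [0,0,0],"hand": 0},{"offset": [0,0,0],"turn": [0,0,0],"hand": 0},{"offset": [0,0,0],"turn": [0,0,0],"hand": 0},{"offset": [0,0,0],"turn": [0,0,0],"hand": 0},{"offset": [0,0,0],"turn": [0,0,0],"hand": 0}]'

```text
time: 3.5
eef_pos: [0.519, -0.3817, 0.1235]
orientation: [0.001, 1.0, -0.002, 0.007]
force: [13.4, 1.9, -4.1]
width: 0.008
grip_force: 6.6
```

Emit:
move_arm --motion '[{"offset": [25,0,0],"turn": [0,0,0],"hand": 0},{"offset": [0,0,50],"turn": [0,0,0],"hand": 0},{"offset": [0,0,50],"turn": [0,0,0],"hand": 0},{"offset": [-20,50,20],"turn": [0,0,-0.02],"hand": 60},{"offset": [-20,55,0],"turn": [0,0,-0.02],"hand": 60},{"offset": [-20,55,0],"turn": [0,0,-0.02],"hand": 60},{"offset": [-20,55,0],"turn": [0,0,-0.03],"hand": 60},{"offset": [-20,55,0],"turn": [0,0,-0.03],"hand": 60}]'

```text
time: 4.5
eef_pos: [0.4359, -0.1103, 0.2424]
orientation: [0.062, 0.998, -0.0, -0.001]
force: [1.1, 0.9, 1.4]
width: 0.488
grip_force: 0.0
```

Run:
```python
from m import *
np.set_printoptions(precision=4,suppress=True)
t=ctrl.snapshot('top');d=ctrl.snapshot('side'); st=ctrl.read_state(); print(st['eef_pos'],st['orientation'])
for o in caps(t,d): print('cap',o[0],round(o[1],4))
for v,s in(('t',t),('d',d)):
    h=hsv(s)
    for c,q in blobs((h[...,0]>=7)&(h[...,0]<21)&(h[...,1]>185)&(h[...,2]>160),15,200): print('or',v,c.round(1),q)
```

```text
[ 0.4348 -0.1083  0.2427] [ 0.0588  0.9983  0.0001 -0.0013]
cap [0.6416 0.1357 0.1364] 0.0004
cap [0.5144 0.3004 0.0972] 0.0001
cap [0.4885 0.4118 0.0976] 0.0004
cap [0.4406 0.2034 0.0972] 0.0003
cap [0.4121 0.2875 0.0968] 0.0002
cap [0.4022 0.4709 0.097 ] 0.0003
cap [0.351  0.3977 0.097 ] 0.0003
or t [289.2 143.1] [287 138   5  10  23]
or t [493.9 199.3] [490 195   9  10  66]
or t [181.1 203.9] [177 197   7  13  28]
or t [228.8 232.4] [227 226   4  13  28]
or d [259.1 305.3] [247 296  24  14 115]
```

Emit:
move_arm --motion '[{"offset": [-3,45,0],"turn": [0,0,0],"hand": 65},{"offset": [-3,50,0],"turn": [0,0,0],"hand": 65},{"offset": [-3,50,0],"turn": [0,0,0],"hand": 65},{"offset": [-1,42,-20],"turn": [0,0,0],"hand": 65},{"offset": [0,0,-50],"turn": [0,0,0],"hand": 65},{"offset": [0,0,-50],"turn": [0,0,0],"hand": 65},{"offset": [0,0,-25],"turn": [0,0,0],"hand": 65},{"offset": [0,0,0],"turn": [0,0,0],"hand": 65}]'

```text
time: 5.6
eef_pos: [0.4262, 0.0743, 0.0958]
orientation: [0.062, 0.998, -0.002, -0.003]
force: [0.5, 0.3, 0.5]
width: 0.654
grip_force: 0.0
```

Emit:
move_arm --motion '[{"offset": [0,4,-7],"turn": [0,0,0],"hand": 65},{"offset": [0,0,0],"turn": [0,0,0],"hand": 20},{"offset": [0,0,0],"turn": [0,0,0],"hand": 0},{"offset": [0,0,0],"turn": [0,0,0],"hand": 0},{"offset": [0,0,0],"turn": [0,0,0],"hand": 0},{"offset": [0,0,20],"turn": [0,0,0],"hand": 0},{"offset": [0,0,50],"turn": [0,0,0],"hand": 0},{"offset": [0,0,50],"turn": [0,0,0],"hand": 0}]' --squeeze 25

```text
time: 6.6
eef_pos: [0.4268, 0.0793, 0.2112]
orientation: [0.062, 0.998, -0.0, -0.001]
force: [0.9, 1.1, -2.5]
width: 0.385
grip_force: 25.0
```

Emit:
move_arm --motion '[{"offset": [0,0,30],"turn": [0,0,0],"hand": 0},{"offset": [35,-3,0],"turn": [0,0,0],"hand": 0},{"offset": [45,-3,0],"turn": [0,0,0],"hand": 0},{"offset": [45,-3,0],"turn": [0,0,0],"hand": 0},{"offset": [45,-3,0],"turn": [0,0,0],"hand": 0},{"offset": [34,-1,0],"turn": [0,0,0],"hand": 0},{"offset": [0,0,-40],"turn": [0,0,0],"hand": 0},{"offset": [0,0,-20],"turn": [0,0,0],"hand": 0}]'

```text
time: 7.6
eef_pos: [0.63, 0.0662, 0.1766]
orientation: [0.062, 0.998, -0.0, -0.003]
force: [0.2, 0.5, -2.6]
width: 0.384
grip_force: 25.0
```

Run:
```python
from m import *
t=ctrl.snapshot('top');d=ctrl.snapshot('side'); st=ctrl.read_state(); print(st['eef_pos'],st['orientation'])
a=cv2.resize(t['frame'][100:220,245:370],None,fx=3.2,fy=3.2);b=cv2.resize(d['frame'][170:290,235:360],None,fx=3.2,fy=3.2)
cv2.imwrite('pics/pl.png',np.hstack([a,b])[:,:,::-1])
```

```text
[0.62919169 0.06607251 0.17622563] [ 0.06205761  0.99806293 -0.00106018 -0.0042562 ]
```

View pics/pl.png

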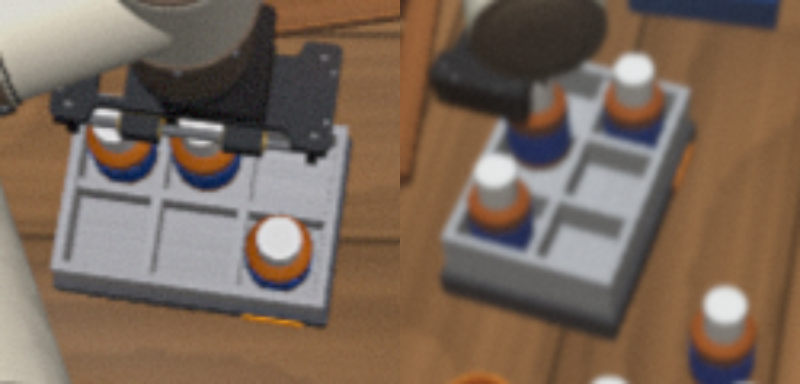

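The top view shows the held bottle over well4 at (205,165). The side view at (540,130) agrees. I'm lowering it carefully.

Emit:
move_arm --motion '[{"offset": [1,0,-4],"turn": [0,0,0],"hand": 0},{"offset": [0,0,-4],"turn": [0,0,0],"hand": 0},{"offset": [0,0,-4],"turn": [0,0,0],"hand": 0},{"offset": [0,0,-4],"turn": [0,0,0],"hand": 0},{"offset": [0,0,-4],"turn": [0,0,0],"hand": 0},{"offset": [0,0,-2],"turn": [0,0,0],"hand": 0},{"offset": [0,0,0],"turn": [0,0,0],"hand": 0},{"offset": [0,0,0],"turn": [0,0,0],"hand": 0}]'

```text
time: 8.7
eef_pos: [0.6327, 0.0666, 0.1587]
orientation: [0.062, 0.998, 0.0, 0.0]
force: [0.1, -0.3, -2.8]
width: 0.382
grip_force: 25.0
```

Emit:
move_arm --motion '[{"offset": [-1,0,-8],"turn": [0,0,0],"hand": 0},{"offset": [0,0,-8],"turn": [0,0,0],"hand": 0},{"offset": [0,0,-8],"turn": [0,0,0],"hand": 0},{"offset": [0,0,-5],"turn": [0,0,0],"hand": 0},{"offset": [0,0,-2],"turn": [0,0,0],"hand": 0},{"offset": [0,0,0],"turn": [0,0,0],"hand": 0},{"offset": [0,0,0],"turn": [0,0,0],"hand": 0},{"offset": [0,0,0],"turn": [0,0,0],"hand": 0}]'

```text
time: 9.7
eef_pos: [0.6317, 0.0664, 0.1293]
orientation: [0.061, 0.998, -0.0, 0.0]
force: [-2.7, 0.3, 5.4]
width: 0.381
grip_force: 25.0
```

Emit:
move_arm --motion '[{"offset": [0,0,0],"turn": [0,0,0],"hand": 62},{"offset": [0,0,0],"turn": [0,0,0],"hand": 62},{"offset": [0,0,0],"turn": [0,0,0],"hand": 62},{"offset": [0,0,30],"turn": [0,0,0],"hand": 62},{"offset": [0,0,50],"turn": [0,0,0],"hand": 62},{"offset": [-40,28,35],"turn": [0,0,0],"hand": 65},{"offset": [-45,35,0],"turn": [0,0,0],"hand": 65},{"offset": [-45,35,0],"turn": [0,0,0],"hand": 65}]'

```text
time: 10.7
eef_pos: [0.5005, 0.1654, 0.243]
orientation: [0.062, 0.998, 0.001, 0.001]
force: [0.2, 0.3, 0.7]
width: 0.651
grip_force: 0.0
```

```bash
cat > look.py <<'E'
from m import *
np.set_printoptions(precision=4,suppress=True)
t=ctrl.snapshot('top');d=ctrl.snapshot('side'); st=ctrl.read_state(); print(st['eef_pos'],st['width'])
for o in caps(t,d): print('cap',o[0],round(o[1],4))
for v,s,z in(('t',t,.1),('d',d,.1)):
    for c,q in blobs(white(s),80,700): print(v,c.round(1),q[4],onz(s,*c,.098)[:2],'well',onz(s,*c,.137)[:2])
E
python3 look.py
```

```text
[0.4983 0.1667 0.2432] 0.6527623872828885
cap [0.6425 0.1359 0.1352] 0.0004
cap [0.6264 0.0659 0.1366] 0.0008
cap [0.4405 0.2036 0.0977] 0.0002
cap [0.412  0.2874 0.0968] 0.0001
t [280.1 137.4] 127 [0.6528 0.1403] well [0.6418 0.1357]
t [308.5 143.6] 124 [0.6372 0.0679] well [0.6267 0.0659]
t [331.8 173.8] 131 [0.5604 0.0082] well [0.5526 0.0083]
t [251.9 220.6] 125 [0.4405 0.2036] well [0.4369 0.1968]
t [217.6 231.7] 126 [0.4119 0.2871] well [0.4093 0.2774]
d [334. 131.] 629 [ 0.5248 -0.2837] well [ 0.5194 -0.2415]
d [276.5 203. ] 86 [0.6353 0.0358] well [0.6259 0.0663]
d [264.1 222.9] 87 [0.6523 0.1093] well [0.6422 0.1372]
d [336.3 264.8] 98 [0.4404 0.2038] well [0.438  0.2283]
d [300.  293.6] 111 [0.5142 0.301 ] well [0.5092 0.3219]
d [342.5 295.9] 108 [0.412  0.2881] well [0.4107 0.3095]
d [301.1 338.5] 133 [0.4885 0.4127] well [0.4845 0.4295]
d [361.9 343.1] 141 [0.3511 0.3982] well [0.352  0.4156]
d [334.4 370.3] 155 [0.4022 0.4712] well [0.4013 0.4859]
```

Emit:
move_arm --motion '[{"offset": [-28,19,0],"turn": [0,0,0],"hand": 65},{"offset": [-28,18,0],"turn": [0,0,0],"hand": 65},{"offset": [0,0,-40],"turn": [0,0,0],"hand": 65},{"offset": [0,0,-50],"turn": [0,0,0],"hand": 65},{"offset": [0,0,-40],"turn": [0,0,0],"hand": 65},{"offset": [0,0,-15],"turn": [0,0,0],"hand": 65},{"offset": [0,0,0],"turn": [0,0,0],"hand": 65},{"offset": [0,0,0],"turn": [0,0,0],"hand": 65}]'

```text
time: 11.8
eef_pos: [0.4464, 0.202, 0.0983]
orientation: [0.062, 0.998, 0.001, 0.001]
force: [-0.9, -0.1, -0.6]
width: 0.652
grip_force: 0.0
```

Emit:
move_arm --motion '[{"offset": [-5,2,-9],"turn": [0,0,0],"hand": 65},{"offset": [0,0,0],"turn": [0,0,0],"hand": 30},{"offset": [0,0,0],"turn": [0,0,0],"hand": 0},{"offset": [0,0,0],"turn": [0,0,0],"hand": 0},{"offset": [0,0,0],"turn": [0,0,0],"hand": 0},{"offset": [0,0,20],"turn": [0,0,0],"hand": 0},{"offset": [0,0,50],"turn": [0,0,0],"hand": 0},{"offset": [0,0,50],"turn": [0,0,0],"hand": 0}]'

```text
time: 12.8
eef_pos: [0.4401, 0.2032, 0.2093]
orientation: [0.062, 0.998, -0.001, -0.001]
force: [-0.1, 0.9, -1.4]
width: 0.385
grip_force: 25.0
```

Emit:
move_arm --motion '[{"offset": [0,0,35],"turn": [0,0,0],"hand": 0},{"offset": [20,-27,0],"turn": [0,0,0],"hand": 0},{"offset": [35,-40,0],"turn": [0,0,0],"hand": 0},{"offset": [35,-40,0],"turn": [0,0,0],"hand": 0},{"offset": [35,-40,0],"turn": [0,0,0],"hand": 0},{"offset": [35,-40,0],"turn": [0,0,0],"hand": 0},{"offset": [20,-20,0],"turn": [0,0,0],"hand": 0},{"offset": [0,0,-30],"turn": [0,0,0],"hand": 0}]'

```text
time: 13.8
eef_pos: [0.6231, -0.0052, 0.2144]
orientation: [0.063, 0.998, 0.0, 0.002]
force: [-0.5, -0.4, -2.2]
width: 0.383
grip_force: 25.0
```

Emit:
move_arm --motion '[{"offset": [0,0,-30],"turn": [0,0,0],"hand": 0},{"offset": [0,0,-10],"turn": [0,0,0],"hand": 0},{"offset": [0,0,0],"turn": [0,0,0],"hand": 0},{"offset": [0,0,0],"turn": [0,0,0],"hand": 0},{"offset": [0,0,0],"turn": [0,0,0],"hand": 0},{"offset": [0,0,0],"turn": [0,0,0],"hand": 0},{"offset": [0,0,0],"turn": [0,0,0],"hand": 0},{"offset": [0,0,0],"turn": [0,0,0],"hand": 0}]'

```text
time: 14.8
eef_pos: [0.6206, -0.0034, 0.1737]
orientation: [0.062, 0.998, 0.0, 0.0]
force: [-0.5, -0.3, -1.4]
width: 0.38
grip_force: 25.0
```

Emit:
move_arm --motion '[{"offset": [0,0,-4],"turn": [0,0,0],"hand": 0},{"offset": [0,0,-4],"turn": [0,0,0],"hand": 0},{"offset": [0,0,-4],"turn": [0,0,0],"hand": 0},{"offset": [0,0,-4],"turn": [0,0,0],"hand": 0},{"offset": [0,0,-2],"turn": [0,0,0],"hand": 0},{"offset": [0,0,0],"turn": [0,0,0],"hand": 0},{"offset": [0,0,0],"turn": [0,0,0],"hand": 0},{"offset": [0,0,0],"turn": [0,0,0],"hand": 0}]'

```text
time: 15.8
eef_pos: [0.6207, -0.0034, 0.1558]
orientation: [0.062, 0.998, 0.0, 0.0]
force: [-0.4, 0.4, -1.0]
width: 0.385
grip_force: 25.0
```

In, with no contact. I'm lowering it to the floor.

Emit:
move_arm --motion '[{"offset": [0,0,-8],"turn": [0,0,0],"hand": 0},{"offset": [0,0,-8],"turn": [0,0,0],"hand": 0},{"offset": [0,0,-7],"turn": [0,0,0],"hand": 0},{"offset": [0,0,-3],"turn": [0,0,0],"hand": 0},{"offset": [0,0,-1],"turn": [0,0,0],"hand": 0},{"offset": [0,0,0],"turn": [0,0,0],"hand": 0},{"offset": [0,0,0],"turn": [0,0,0],"hand": 0},{"offset": [0,0,0],"turn": [0,0,0],"hand": 0}]'

```text
time: 16.8
eef_pos: [0.6207, -0.0034, 0.1288]
orientation: [0.062, 0.998, 0.0, 0.0]
force: [0.3, 0.1, -0.6]
width: 0.381
grip_force: 25.0
```

Emit:
move_arm --motion '[{"offset": [0,0,-1],"turn": [0,0,0],"hand": 0},{"offset": [0,0,0],"turn": [0,0,0],"hand": 60},{"offset": [0,0,0],"turn": [0,0,0],"hand": 60},{"offset": [0,0,0],"turn": [0,0,0],"hand": 60},{"offset": [0,0,30],"turn": [0,0,0],"hand": 62},{"offset": [0,0,45],"turn": [0,0,0],"hand": 62},{"offset": [-30,35,40],"turn": [0,0,0],"hand": 65},{"offset": [-35,45,0],"turn": [0,0,0],"hand": 65}]'

```text
time: 17.8
eef_pos: [0.5571, 0.0774, 0.2465]
orientation: [0.062, 0.998, 0.001, 0.004]
force: [0.4, 1.8, 0.4]
width: 0.645
grip_force: 0.0
```

Emit:
move_arm --motion '[{"offset": [-35,50,0],"turn": [0,0,0],"hand": 65},{"offset": [-35,50,0],"turn": [0,0,0],"hand": 65},{"offset": [-35,50,0],"turn": [0,0,0],"hand": 65},{"offset": [0,0,0],"turn": [0,0,0],"hand": 65},{"offset": [0,0,0],"turn": [0,0,0],"hand": 65},{"offset": [0,0,0],"turn": [0,0,0],"hand": 65},{"offset": [0,0,0],"turn": [0,0,0],"hand": 65},{"offset": [0,0,0],"turn": [0,0,0],"hand": 65}]'

```text
time: 18.8
eef_pos: [0.451, 0.2258, 0.2424]
orientation: [0.062, 0.998, -0.0, -0.0]
force: [0.1, -0.4, 0.5]
width: 0.651
grip_force: 0.0
```

```bash
python3 look.py
```

```text
[0.4508 0.2261 0.2425] 0.6545945840277488
cap [0.6424 0.1361 0.1354] 0.0002
cap [0.412  0.2875 0.097 ] 0.0002
cap [0.3509 0.3981 0.0975] 0.0003
t [280.1 137.4] 133 [0.6529 0.1405] well [0.6418 0.1359]
t [308.5 143.6] 128 [0.6373 0.068 ] well [0.6267 0.066 ]
t [337.1 146.4] 132 [ 0.6308 -0.0042] well [ 0.6205 -0.0036]
t [331.8 173.9] 137 [0.5602 0.0083] well [0.5524 0.0084]
t [217.6 231.7] 130 [0.4119 0.2873] well [0.4093 0.2775]
t [171.3 256.1] 137 [0.3507 0.3979] well [0.3503 0.3843]
t [188.4 394.9] 206 [0.0317 0.3357] well [0.0425 0.3243]
d [633.2  37.4] 239 [-0.5288 -1.0275] well [-0.496  -0.9583]
d [264.1 222.9] 86 [0.6521 0.1093] well [0.6421 0.1372]
d [299.9 293.6] 110 [0.5142 0.3008] well [0.5092 0.3218]
d [342.4 295.9] 109 [0.4121 0.288 ] well [0.4108 0.3094]
d [301.1 338.4] 132 [0.4885 0.4125] well [0.4844 0.4294]
d [361.9 343.1] 140 [0.351  0.3983] well [0.3519 0.4157]
d [334.4 370.3] 155 [0.4022 0.4712] well [0.4013 0.4859]
```

Emit:
move_arm --motion '[{"offset": [-20,31,0],"turn": [0,0,0],"hand": 65},{"offset": [-19,30,0],"turn": [0,0,0],"hand": 65},{"offset": [0,0,-45],"turn": [0,0,0],"hand": 65},{"offset": [0,0,-50],"turn": [0,0,0],"hand": 65},{"offset": [0,0,-40],"turn": [0,0,0],"hand": 65},{"offset": [0,0,-18],"turn": [0,0,0],"hand": 65},{"offset": [0,0,0],"turn": [0,0,0],"hand": 65},{"offset": [0,0,0],"turn": [0,0,0],"hand": 65}]'

```text
time: 19.9
eef_pos: [0.4122, 0.2882, 0.0905]
orientation: [0.061, 0.998, 0.001, 0.001]
force: [-1.5, 0.2, 0.5]
width: 0.648
grip_force: 0.0
```

Emit:
move_arm --motion '[{"offset": [0,0,0],"turn": [0,0,0],"hand": 30},{"offset": [0,0,0],"turn": [0,0,0],"hand": 0},{"offset": [0,0,0],"turn": [0,0,0],"hand": 0},{"offset": [0,0,0],"turn": [0,0,0],"hand": 0},{"offset": [0,0,0],"turn": [0,0,0],"hand": 0},{"offset": [0,0,20],"turn": [0,0,0],"hand": 0},{"offset": [0,0,50],"turn": [0,0,0],"hand": 0},{"offset": [0,0,50],"turn": [0,0,0],"hand": 0}]'

```text
time: 20.9
eef_pos: [0.411, 0.2871, 0.2099]
orientation: [0.062, 0.998, -0.001, -0.001]
force: [0.5, 1.2, -1.1]
width: 0.383
grip_force: 25.0
```

Emit:
move_arm --motion '[{"offset": [0,0,30],"turn": [0,0,0],"hand": 0},{"offset": [18,-27,0],"turn": [0,0,0],"hand": 0},{"offset": [28,-40,0],"turn": [0,0,0],"hand": 0},{"offset": [28,-40,0],"turn": [0,0,0],"hand": 0},{"offset": [28,-40,0],"turn": [0,0,0],"hand": 0},{"offset": [28,-40,0],"turn": [0,0,0],"hand": 0},{"offset": [18,-26,0],"turn": [0,0,0],"hand": 0},{"offset": [0,0,-30],"turn": [0,0,0],"hand": 0}]'

```text
time: 21.9
eef_pos: [0.5618, 0.0731, 0.2103]
orientation: [0.063, 0.998, 0.001, 0.002]
force: [-0.0, 0.3, -2.2]
width: 0.381
grip_force: 25.0
```

Emit:
move_arm --motion '[{"offset": [0,0,-30],"turn": [0,0,0],"hand": 0},{"offset": [0,0,-6],"turn": [0,0,0],"hand": 0},{"offset": [0,0,0],"turn": [0,0,0],"hand": 0},{"offset": [0,0,0],"turn": [0,0,0],"hand": 0},{"offset": [0,0,0],"turn": [0,0,0],"hand": 0},{"offset": [0,0,0],"turn": [0,0,0],"hand": 0},{"offset": [0,0,0],"turn": [0,0,0],"hand": 0},{"offset": [0,0,0],"turn": [0,0,0],"hand": 0}]'

```text
time: 22.9
eef_pos: [0.5596, 0.0746, 0.1736]
orientation: [0.062, 0.998, 0.0, 0.0]
force: [0.4, -0.2, -0.5]
width: 0.383
grip_force: 25.0
```

Emit:
move_arm --motion '[{"offset": [0,0,-4],"turn": [0,0,0],"hand": 0},{"offset": [0,0,-4],"turn": [0,0,0],"hand": 0},{"offset": [0,0,-4],"turn": [0,0,0],"hand": 0},{"offset": [0,0,-4],"turn": [0,0,0],"hand": 0},{"offset": [0,0,-2],"turn": [0,0,0],"hand": 0},{"offset": [0,0,0],"turn": [0,0,0],"hand": 0},{"offset": [0,0,0],"turn": [0,0,0],"hand": 0},{"offset": [0,0,0],"turn": [0,0,0],"hand": 0}]'

```text
time: 23.9
eef_pos: [0.5596, 0.0746, 0.1557]
orientation: [0.062, 0.998, 0.0, 0.0]
force: [-0.2, 0.2, -1.8]
width: 0.385
grip_force: 25.0
```

Emit:
move_arm --motion '[{"offset": [0,0,-8],"turn": [0,0,0],"hand": 0},{"offset": [0,0,-8],"turn": [0,0,0],"hand": 0},{"offset": [0,0,-7],"turn": [0,0,0],"hand": 0},{"offset": [0,0,-3],"turn": [0,0,0],"hand": 0},{"offset": [0,0,-1],"turn": [0,0,0],"hand": 0},{"offset": [0,0,0],"turn": [0,0,0],"hand": 0},{"offset": [0,0,0],"turn": [0,0,0],"hand": 0},{"offset": [0,0,0],"turn": [0,0,0],"hand": 0}]'

```text
time: 24.9
eef_pos: [0.5596, 0.0746, 0.1287]
orientation: [0.062, 0.998, 0.0, 0.0]
force: [0.4, 0.6, -2.1]
width: 0.384
grip_force: 25.0
```

Emit:
move_arm --motion '[{"offset": [0,0,0],"turn": [0,0,0],"hand": 60},{"offset": [0,0,0],"turn": [0,0,0],"hand": 60},{"offset": [0,0,0],"turn": [0,0,0],"hand": 60},{"offset": [0,0,30],"turn": [0,0,0],"hand": 62},{"offset": [0,0,45],"turn": [0,0,0],"hand": 62},{"offset": [-10,40,35],"turn": [0,0,0],"hand": 65},{"offset": [-10,45,0],"turn": [0,0,0],"hand": 65},{"offset": [-10,45,0],"turn": [0,0,0],"hand": 65}]'

```text
time: 25.9
eef_pos: [0.5294, 0.2058, 0.2395]
orientation: [0.062, 0.998, 0.001, 0.001]
force: [0.8, -0.3, -0.4]
width: 0.65
grip_force: 0.0
```

```bash
python3 look.py
```

```text
[0.5289 0.208  0.2387] 0.6522828541180419
cap [0.6425 0.1358 0.1348] 0.0001
cap [0.5144 0.3005 0.0968] 0.0004
t [280.2 137.4] 126 [0.6529 0.1401] well [0.6418 0.1356]
t [308.4 143.7] 124 [0.6372 0.0682] well [0.6267 0.0661]
t [337.1 146.4] 128 [ 0.6308 -0.0042] well [ 0.6205 -0.0037]
t [304.9 170.3] 132 [0.5686 0.0757] well [0.5604 0.0734]
t [331.8 173.7] 133 [0.5605 0.0082] well [0.5527 0.0083]
t [214.6 190.5] 118 [0.5144 0.3002] well [0.5082 0.29  ]
d [313.  146.3] 663 [ 0.5774 -0.2036] well [ 0.5701 -0.1643]
d [344.5 149.2] 120 [ 0.4804 -0.2094] well [ 0.4766 -0.17  ]
d [264.1 222.9] 85 [0.652  0.1095] well [0.642  0.1374]
d [300.  293.7] 109 [0.514  0.3011] well [0.509 0.322]
d [301.1 338.4] 128 [0.4885 0.4125] well [0.4844 0.4294]
d [361.9 343.1] 140 [0.351  0.3983] well [0.3519 0.4157]
d [334.5 370.3] 154 [0.4022 0.4711] well [0.4012 0.4859]
```

Emit:
move_arm --motion '[{"offset": [-8,46,0],"turn": [0,0,0],"hand": 65},{"offset": [-7,45,0],"turn": [0,0,0],"hand": 65},{"offset": [0,0,-40],"turn": [0,0,0],"hand": 65},{"offset": [0,0,-50],"turn": [0,0,0],"hand": 65},{"offset": [0,0,-40],"turn": [0,0,0],"hand": 65},{"offset": [0,0,-19],"turn": [0,0,0],"hand": 65},{"offset": [0,0,0],"turn": [0,0,0],"hand": 65},{"offset": [0,0,0],"turn": [0,0,0],"hand": 65}]'

```text
time: 27.0
eef_pos: [0.5154, 0.2958, 0.0907]
orientation: [0.062, 0.998, 0.001, 0.001]
force: [-0.3, -0.6, 0.5]
width: 0.649
grip_force: 0.0
```

Emit:
move_arm --motion '[{"offset": [0,0,0],"turn": [0,0,0],"hand": 30},{"offset": [0,0,0],"turn": [0,0,0],"hand": 0},{"offset": [0,0,0],"turn": [0,0,0],"hand": 0},{"offset": [0,0,0],"turn": [0,0,0],"hand": 0},{"offset": [0,0,0],"turn": [0,0,0],"hand": 0},{"offset": [0,0,20],"turn": [0,0,0],"hand": 0},{"offset": [0,0,50],"turn": [0,0,0],"hand": 0},{"offset": [0,0,50],"turn": [0,0,0],"hand": 0}]'

```text
time: 28.0
eef_pos: [0.5134, 0.2946, 0.2091]
orientation: [0.062, 0.998, -0.002, -0.002]
force: [0.6, 1.2, -1.9]
width: 0.387
grip_force: 24.6
```

Emit:
move_arm --motion '[{"offset": [0,0,30],"turn": [0,0,0],"hand": 0},{"offset": [12,-35,0],"turn": [0,0,0],"hand": 0},{"offset": [14,-40,0],"turn": [0,0,0],"hand": 0},{"offset": [14,-40,0],"turn": [0,0,0],"hand": 0},{"offset": [14,-36,0],"turn": [0,0,0],"hand": 0},{"offset": [0,0,-35],"turn": [0,0,0],"hand": 0},{"offset": [0,0,-31],"turn": [0,0,0],"hand": 0},{"offset": [0,0,0],"turn": [0,0,0],"hand": 0}]'

```text
time: 29.0
eef_pos: [0.5665, 0.1433, 0.1702]
orientation: [0.062, 0.998, -0.002, -0.004]
force: [-0.1, -0.0, -1.0]
width: 0.384
grip_force: 24.7
```

Run:
```python
from m import *
t=ctrl.snapshot('top');d=ctrl.snapshot('side'); st=ctrl.read_state(); print(st['eef_pos'],st['orientation'])
a=cv2.resize(t['frame'][100:220,235:360],None,fx=3.2,fy=3.2);b=cv2.resize(d['frame'][170:290,235:360],None,fx=3.2,fy=3.2)
cv2.imwrite('pics/pl2.png',np.hstack([a,b])[:,:,::-1])
```

```text
[0.5684322  0.14443214 0.17364005] [ 6.14475473e-02  9.98110065e-01 -4.95425293e-04 -5.01060286e-04]
```

View pics/pl2.png

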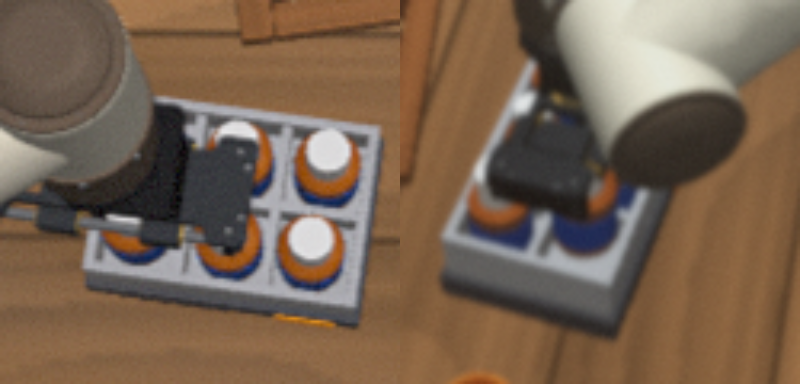

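The top view shows the held bottle over well0 at (135,240), and the other wells hold upright bottles. I'm lowering it.

Emit:
move_arm --motion '[{"offset": [0,0,-4],"turn": [0,0,0],"hand": 0},{"offset": [0,0,-4],"turn": [0,0,0],"hand": 0},{"offset": [0,0,-4],"turn": [0,0,0],"hand": 0},{"offset": [0,0,-4],"turn": [0,0,0],"hand": 0},{"offset": [0,0,-2],"turn": [0,0,0],"hand": 0},{"offset": [0,0,0],"turn": [0,0,0],"hand": 0},{"offset": [0,0,0],"turn": [0,0,0],"hand": 0},{"offset": [0,0,0],"turn": [0,0,0],"hand": 0}]'

```text
time: 30.1
eef_pos: [0.5687, 0.1446, 0.1557]
orientation: [0.062, 0.998, 0.0, 0.0]
force: [0.3, 0.8, -2.2]
width: 0.383
grip_force: 24.7
```

Emit:
move_arm --motion '[{"offset": [0,0,-8],"turn": [0,0,0],"hand": 0},{"offset": [0,0,-8],"turn": [0,0,0],"hand": 0},{"offset": [0,0,-7],"turn": [0,0,0],"hand": 0},{"offset": [0,0,-3],"turn": [0,0,0],"hand": 0},{"offset": [0,0,-1],"turn": [0,0,0],"hand": 0},{"offset": [0,0,0],"turn": [0,0,0],"hand": 0},{"offset": [0,0,0],"turn": [0,0,0],"hand": 0},{"offset": [0,0,0],"turn": [0,0,0],"hand": 0}]'

```text
time: 31.1
eef_pos: [0.5687, 0.1447, 0.1288]
orientation: [0.062, 0.998, 0.0, 0.0]
force: [-0.7, -0.1, -2.5]
width: 0.386
grip_force: 24.7
```

Emit:
move_arm --motion '[{"offset": [0,0,0],"turn": [0,0,0],"hand": 60},{"offset": [0,0,0],"turn": [0,0,0],"hand": 60},{"offset": [0,0,0],"turn": [0,0,0],"hand": 60},{"offset": [0,0,30],"turn": [0,0,0],"hand": 60},{"offset": [0,0,45],"turn": [0,0,0],"hand": 60},{"offset": [0,-15,35],"turn": [0,0,0],"hand": 60},{"offset": [-5,-40,0],"turn": [0,0,0.1],"hand": 60},{"offset": [-5,-45,0],"turn": [0,0,0.15],"hand": 60}]'

```text
time: 32.1
eef_pos: [0.5586, 0.0441, 0.2394]
orientation: [-0.066, 0.998, 0.0, 0.001]
force: [1.1, -0.2, -0.0]
width: 0.597
grip_force: 0.0
```

Emit:
move_arm --motion '[{"offset": [-5,-45,0],"turn": [0,0,0.18],"hand": 60},{"offset": [-5,-45,0],"turn": [0,0,0.18],"hand": 60},{"offset": [-5,-45,0],"turn": [0,0,0.18],"hand": 60},{"offset": [-5,-45,0],"turn": [0,0,0.18],"hand": 60},{"offset": [0,0,0],"turn": [0,0,0.18],"hand": 60},{"offset": [0,0,0],"turn": [0,0,0.18],"hand": 60},{"offset": [0,0,0],"turn": [0,0,0.18],"hand": 60},{"offset": [0,0,0],"turn": [0,0,0],"hand": 60}]'

```text
time: 33.1
eef_pos: [0.5385, -0.1355, 0.2387]
orientation: [-0.638, 0.77, -0.0, 0.0]
force: [-0.2, -0.3, 0.5]
width: 0.599
grip_force: 0.0
```

```bash
python3 look.py
python3 - <<'E'
from h import *
s=ctrl.read_state(); print(s['q'],s['orientation'])
E
```

```text
[ 0.5385 -0.1354  0.2387] 0.603749020842166
cap [0.569  0.1468 0.1349] 0.0008
cap [0.4883 0.4118 0.0978] 0.0002
cap [0.4022 0.4709 0.0969] 0.0003
cap [0.351  0.3977 0.097 ] 0.0003
t [274.8 166.8] 129 [0.5766 0.1514] well [0.5682 0.1465]
t [435.1 196. ] 656 [ 0.5078 -0.2467] well [ 0.5018 -0.2376]
t [169.5 200.3] 120 [0.4881 0.4117] well [0.4829 0.3976]
t [143.5 234.6] 121 [0.402  0.4704] well [0.3998 0.4542]
t [171.5 256.1] 128 [0.3508 0.3974] well [0.3504 0.3837]
d [320.6  36.9] 360 [ 0.6594 -0.7947] well [ 0.6491 -0.734 ]
d [332.7 154.2] 458 [ 0.5124 -0.1814] well [ 0.5074 -0.1429]
d [284.4 184.2] 83 [ 0.6292 -0.0361] well [ 0.62   -0.0029]
d [275.9 203. ] 89 [0.6369 0.0364] well [0.6274 0.0669]
d [299.6 208.9] 93 [0.5679 0.0444] well [0.5609 0.0746]
d [264.2 222.8] 94 [0.6519 0.1091] well [0.6419 0.137 ]
d [479.1 250.4] 693 [0.0833 0.0922] well [0.0939 0.1207]
d [290.8 230.5] 101 [0.5763 0.1207] well [0.569  0.1482]
d [541.8 246.8] 116 [-0.0786  0.0502] well [-0.0621  0.0802]
d [301.2 338.2] 147 [0.4884 0.4119] well [0.4843 0.4288]
d [361.8 343. ] 153 [0.3511 0.3981] well [0.352  0.4155]
d [334.4 370.3] 170 [0.4024 0.4713] well [0.4014 0.486 ]
[ 4.55385502e-02  2.64778336e-01 -1.62246351e-01 -2.62808159e-06
 -1.14366823e+00 -2.32383458e-01] [-6.38059277e-01  7.69987244e-01 -3.01907536e-05  4.19946639e-05]
```

All six wells hold a bottle, and the cap positions agree with the well centres to within about 5 mm. Next is the dial.

Emit:
move_arm --motion '[{"offset": [-5,-35,0],"turn": [0,0,0.14],"hand": 42},{"offset": [-6,-40,0],"turn": [0,0,0.14],"hand": 42},{"offset": [-6,-35,0],"turn": [0,0,0.14],"hand": 42},{"offset": [0,0,-20],"turn": [0,0,0.125],"hand": 42},{"offset": [0,0,-40],"turn": [0,0,0],"hand": 42},{"offset": [0,0,-30],"turn": [0,0,0],"hand": 42},{"offset": [0,0,0],"turn": [0,0,0],"hand": 42},{"offset": [0,0,0],"turn": [0,0,0],"hand": 42}]'

```text
time: 34.2
eef_pos: [0.5226, -0.2457, 0.1499]
orientation: [0.822, -0.569, 0.001, -0.0]
force: [0.1, 0.0, 0.9]
width: 0.422
grip_force: 0.0
```

Run:
```python
from m import *
t=ctrl.snapshot('top');d=ctrl.snapshot('side'); st=ctrl.read_state(); print(st['eef_pos'],st['orientation'])
a=cv2.resize(t['frame'][150:235,395:515],None,fx=3.3,fy=3.3);b=cv2.resize(d['frame'][85:170,275:395],None,fx=3.3,fy=3.3)
cv2.imwrite('pics/dg.png',np.hstack([a,b])[:,:,::-1])
```

```text
[ 0.5227108  -0.24564123  0.15038296] [ 8.22536628e-01 -5.68709450e-01  1.65776039e-03 -5.54884172e-04]
```

View pics/dg.png

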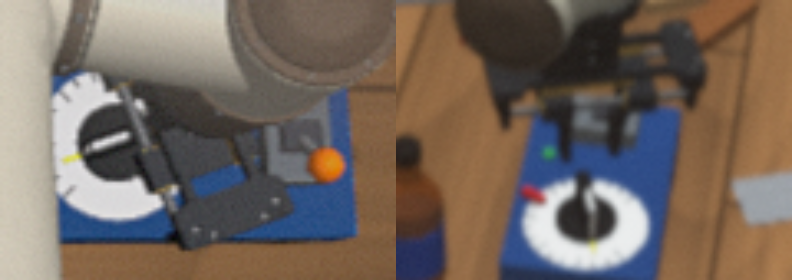

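The top view shows the bar and white line at (105,145). The side view shows the fingers straddling the bar at (565,140) and (645,130), with the bar at (585,195). Going down to grip.

Emit:
move_arm --motion '[{"offset": [-1,0,-30],"turn": [0,0,0],"hand": 42},{"offset": [0,0,-25],"turn": [0,0,0],"hand": 42},{"offset": [0,0,-14],"turn": [0,0,0],"hand": 42},{"offset": [0,0,0],"turn": [0,0,0],"hand": 42},{"offset": [0,0,0],"turn": [0,0,0],"hand": 10},{"offset": [0,0,0],"turn": [0,0,0],"hand": 0},{"offset": [0,0,0],"turn": [0,0,0],"hand": 0},{"offset": [0,0,0],"turn": [0,0,0],"hand": 0}]' --squeeze 25

```text
time: 35.3
eef_pos: [0.5226, -0.245, 0.0804]
orientation: [0.823, -0.568, 0.002, -0.001]
force: [4.3, 3.2, 0.5]
width: 0.161
grip_force: 25.0
```

Emit:
move_arm --motion '[{"offset": [0,0,0],"turn": [0,0,-0.17],"hand": 0},{"offset": [0,0,0],"turn": [0,0,-0.17],"hand": 0},{"offset": [0,0,0],"turn": [0,0,-0.17],"hand": 0},{"offset": [0,0,0],"turn": [0,0,-0.17],"hand": 0},{"offset": [0,0,0],"turn": [0,0,-0.17],"hand": 0},{"offset": [0,0,0],"turn": [0,0,-0.17],"hand": 0},{"offset": [0,0,0],"turn": [0,0,-0.17],"hand": 0},{"offset": [0,0,0],"turn": [0,0,-0.17],"hand": 0}]'

```text
time: 36.3
eef_pos: [0.5211, -0.2445, 0.0804]
orientation: [-0.28, 0.96, 0.0, 0.001]
force: [1.7, 6.7, 4.3]
width: 0.156
grip_force: 25.0
```

Emit:
move_arm --motion '[{"offset": [0,0,0],"turn": [0,0,-0.17],"hand": 0},{"offset": [0,0,0],"turn": [0,0,-0.17],"hand": 0},{"offset": [0,0,0],"turn": [0,0,-0.17],"hand": 0},{"offset": [0,0,0],"turn": [0,0,-0.17],"hand": 0},{"offset": [0,0,0],"turn": [0,0,-0.17],"hand": 0},{"offset": [0,0,0],"turn": [0,0,-0.09],"hand": 0},{"offset": [0,0,0],"turn": [0,0,0],"hand": 0},{"offset": [0,0,0],"turn": [0,0,0],"hand": 0}]'

```text
time: 37.3
eef_pos: [0.521, -0.2434, 0.0804]
orientation: [0.183, 0.983, 0.001, 0.0]
force: [0.7, 10.2, 5.6]
width: 0.16
grip_force: 25.0
```

Emit:
move_arm --motion '[{"offset": [0,0,0],"turn": [0,0,0],"hand": 42},{"offset": [0,0,0],"turn": [0,0,0],"hand": 42},{"offset": [0,0,0],"turn": [0,0,0],"hand": 42},{"offset": [0,0,40],"turn": [0,0,0],"hand": 42},{"offset": [0,0,50],"turn": [0,0,0],"hand": 42},{"offset": [-30,40,30],"turn": [0,0,0],"hand": 0},{"offset": [-30,50,0],"turn": [0,0,0],"hand": 0},{"offset": [-30,50,0],"turn": [0,0,0],"hand": 0}]'

```text
time: 38.3
eef_pos: [0.4296, -0.1047, 0.1999]
orientation: [0.184, 0.983, 0.0, 0.0]
force: [0.3, 1.1, -0.2]
width: 0.163
grip_force: 0.0
```

Run:
```python
from m import *
t=ctrl.snapshot('top');d=ctrl.snapshot('side'); st=ctrl.read_state(); print(st['eef_pos'],st['orientation'])
save(t,'dt2.png',(395,150,515,235),6.5)
```

```text
[ 0.42726305 -0.10298914  0.19966153] [ 1.81130946e-01  9.83458714e-01  3.82577297e-04 -6.25521687e-04]
```

View pics/dt2.png

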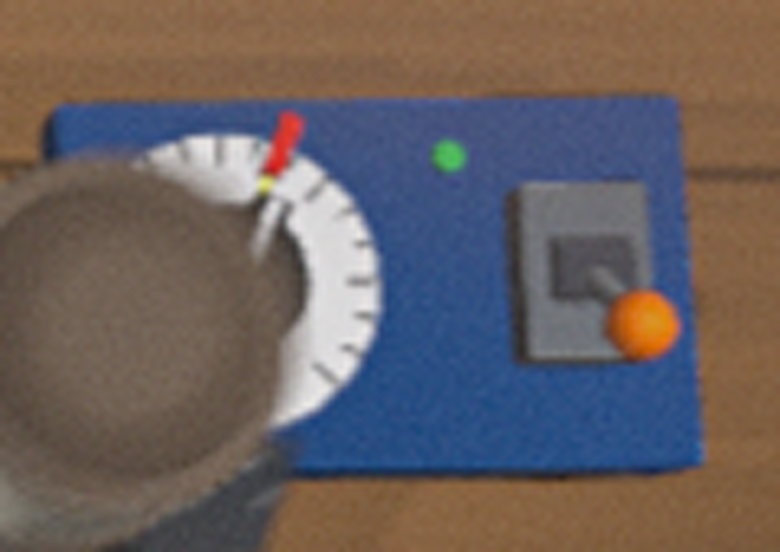

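The needle tip at (265,186) meets the base of the red clip at (272,172), so the dial is set. The ball at (643,325) confirms the lever is off. Last step is the lever.

Emit:
move_arm --motion '[{"offset": [0,-30,20],"turn": [0,0,0.06],"hand": 0},{"offset": [0,-45,0],"turn": [0,0,0.07],"hand": 0},{"offset": [5,-45,0],"turn": [0,0,0.07],"hand": 0},{"offset": [5,-45,0],"turn": [0,0,0.07],"hand": 0},{"offset": [5,-45,0],"turn": [0,0,0.07],"hand": 0},{"offset": [0,-45,0],"turn": [0,0,0.03],"hand": 0},{"offset": [0,-23,0],"turn": [0,0,0],"hand": 0},{"offset": [0,0,0],"turn": [0,0,0],"hand": 0}]'

```text
time: 39.4
eef_pos: [0.4449, -0.3855, 0.2186]
orientation: [0.001, 1.0, 0.0, -0.001]
force: [0.2, 0.1, -0.7]
width: 0.005
grip_force: 0.0
```

Emit:
move_arm --motion '[{"offset": [0,0,-35],"turn": [0,0,0],"hand": 0},{"offset": [0,0,-40],"turn": [0,0,0],"hand": 0},{"offset": [0,0,-20],"turn": [0,0,0],"hand": 0},{"offset": [0,0,0],"turn": [0,0,0],"hand": 0},{"offset": [0,0,0],"turn": [0,0,0],"hand": 0},{"offset": [0,0,0],"turn": [0,0,0],"hand": 0},{"offset": [0,0,0],"turn": [0,0,0],"hand": 0},{"offset": [0,0,0],"turn": [0,0,0],"hand": 0}]'

```text
time: 40.4
eef_pos: [0.4457, -0.3835, 0.1251]
orientation: [-0.001, 1.0, -0.0, 0.0]
force: [-0.1, -0.6, 0.9]
width: 0.008
grip_force: 0.0
```

Pushing to x ≈ 0.530.

Emit:
move_arm --motion '[{"offset": [18,0,0],"turn": [0,0,0],"hand": 0},{"offset": [18,0,0],"turn": [0,0,0],"hand": 0},{"offset": [18,0,0],"turn": [0,0,0],"hand": 0},{"offset": [18,0,0],"turn": [0,0,0],"hand": 0},{"offset": [9,0,0],"turn": [0,0,0],"hand": 0},{"offset": [2,0,0],"turn": [0,0,0],"hand": 0},{"offset": [0,0,0],"turn": [0,0,0],"hand": 0},{"offset": [0,0,0],"turn": [0,0,0],"hand": 0}]'

```text
time: 41.4
eef_pos: [0.5287, -0.3837, 0.125]
orientation: [-0.001, 1.0, -0.0, 0.001]
force: [0.1, -0.6, 0.6]
width: 0.01
grip_force: 0.0
```

Emit:
move_arm --motion '[{"offset": [2,0,0],"turn": [0,0,0],"hand": 0},{"offset": [2,0,0],"turn": [0,0,0],"hand": 0},{"offset": [2,0,0],"turn": [0,0,0],"hand": 0},{"offset": [0,0,0],"turn": [0,0,0],"hand": 0},{"offset": [0,0,0],"turn": [0,0,0],"hand": 0},{"offset": [0,0,0],"turn": [0,0,0],"hand": 0},{"offset": [0,0,0],"turn": [0,0,0],"hand": 0},{"offset": [0,0,0],"turn": [0,0,0],"hand": 0}]'

```text
time: 42.4
eef_pos: [0.5309, -0.3835, 0.1246]
orientation: [-0.001, 1.0, 0.001, -0.004]
force: [-8.4, 0.3, 3.0]
width: 0.003
grip_force: 4.2
```

Run:
```python
from m import *
t=ctrl.snapshot('top');d=ctrl.snapshot('side'); st=ctrl.read_state(); print(st['eef_pos'],st['force'])
a=cv2.resize(t['frame'][150:235,395:515],None,fx=3.3,fy=3.3);b=cv2.resize(d['frame'][70:155,275:395],None,fx=3.3,fy=3.3)
cv2.imwrite('pics/lv2.png',np.hstack([a,b])[:,:,::-1])
```

```text
[ 0.53088085 -0.38350013  0.12457657] [-8.11934051 -1.41212414  3.55085817]
```

View pics/lv2.png

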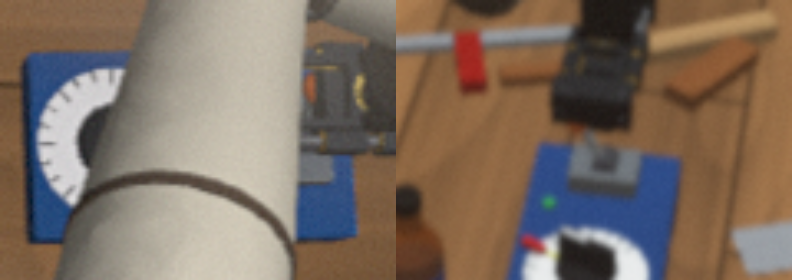

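The ball at (310,90) in the left part is now beyond the fingers. The 8 N reading means it is at its stop. Backing off and doing a final check.

Emit:
move_arm --motion '[{"offset": [-30,0,0],"turn": [0,0,0],"hand": 0},{"offset": [-30,0,0],"turn": [0,0,0],"hand": 0},{"offset": [0,0,45],"turn": [0,0,0],"hand": 0},{"offset": [0,-20,50],"turn": [0,0,0],"hand": 0},{"offset": [-40,-30,20],"turn": [0,0,0],"hand": 0},{"offset": [-40,-40,0],"turn": [0,0,0],"hand": 0},{"offset": [-40,-40,0],"turn": [0,0,0],"hand": 0},{"offset": [-40,-40,0],"turn": [0,0,0],"hand": 0}]'

```text
time: 43.5
eef_pos: [0.3138, -0.5548, 0.2402]
orientation: [-0.001, 1.0, -0.001, 0.001]
force: [0.1, -0.3, -0.3]
width: 0.002
grip_force: 0.0
```

Run:
```python
from m import *
np.set_printoptions(precision=4,suppress=True)
t=ctrl.snapshot('top');d=ctrl.snapshot('side'); st=ctrl.read_state(); print(st['eef_pos'],st['force'])
C=np.array([.5939,.0699]);ex=np.array([.9926,-.1217]);ey=np.array([.1217,.9926])
for c,q in blobs(white(t),80,600):
    p=onz(t,*c,.137)[:2]
    for i in range(6):
        w=C+ex*(-.035 if i<3 else .035)+ey*.07*(1-i%3)
        if np.linalg.norm(p-w)<.02: print('well',i,'off mm',(p-w)*1000)
a=cv2.resize(t['frame'][150:235,395:515],None,fx=6,fy=6)
cv2.imwrite('pics/fin.png',a[:,:,::-1])
```

```text
[ 0.3112 -0.5566  0.2396] [-0.4975  0.0151 -0.4168]
well 3 off mm [4.8855 0.8332]
well 4 off mm [-2.6183 -2.1648]
well 5 off mm [0.5316 0.005 ]
well 0 off mm [0.3904 2.9041]
well 1 off mm [ 1.1947 -0.8499]
well 2 off mm [1.712  3.6024]
```

View pics/fin.png

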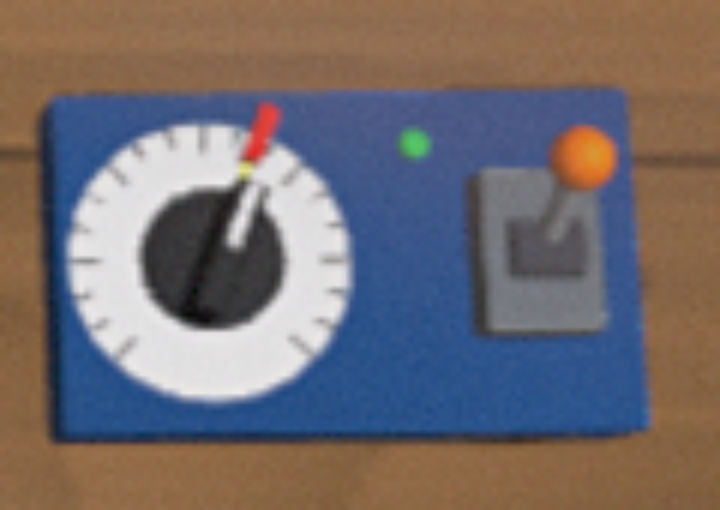

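In the final view, the needle at (245,170) lies against the red clip, and the ball at (584,157) is back at the on end. All six bottles are seated.

```bash
python3 -c "
from cell import ctrl
print(ctrl.sign_off())"
```

```text
the job is handed in; nothing more can be done
None
```

I handed the job in with the lever switched off, the four empty wells filled, the dial set to the red mark and the lever pushed back on; the last pictures show all of this in place, but no verdict came back.

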